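# Bolt the box into its nest

## Task

Bolt the grey box into its nest: hold the yellow spring bar pressed down with one fingertip while the other fingertip pushes the bolt by its black grip all the way home across the mouth of the nest, then let the bar spring fully up again so that it locks the bolt. Only push with the fingertips: do not grip or pinch the bolt or the bar and do not force them, leave the box seated, and do not move the drill jig, the oil bottle or the screwdriver.

Things in the scene. Friction and masses are not known exactly. Their poses are not given: they have to be found in the camera images.
- nest: Dark steel plate 10 mm thick fixed to the bench; origin on its underside. Positions here are mm in this frame (z up). The box lies at +y between two rails (tops at z 42), open to -x. The steel bolt, a 14 mm rod along y at x -52, z 32, runs in guides at y -127 and -6 (tops at z 42). Pushed to +y its nose crosses the mouth of the nest. The yellow spring bar lies beside it at larger x.
- bolt_grip (a point): Centre of the bolt's black grip, an upright paddle on the rod, 36 mm wide in x, 10 thick in y, z 48 to 80. At (-52, -85, 64) in the nest's frame with the bolt drawn back; moves 50 mm to +y. Push its -y face; the space behind it is free above z 45. Axes as nest.
- bolt (a joint): Travel of the bolt in m: 0 drawn back, 0.050 home (hard stop); starts at 0 to 0.002. Friction about 2.5 N. While the yellow bar is up its tooth stops the bolt after 3 mm; the bar must be down 0.008 or more for the whole travel. From 0.046 on, the bar can rise again and then locks the bolt home.
- catch_top (a point): Centre of the top face of the yellow spring bar (safety catch): flat, 30 mm wide in x, 130 long in y, 7 thick, along the bolt, at (-2, -80, 60) in the nest's frame when up. It moves straight down wherever it is pressed; a fingertip may slide along it. From mid bar to mid grip is 50 mm in x. Pressed 10 mm, its top is 30 mm below the top of the black grip. Axes as nest.
- catch (a joint): How far the yellow bar is pressed, in m: 0 up, 0.012 fully down (hard stop). Its spring pushes up with about 3.5 N at the top and 6.5 N at the bottom; released, it springs up unless the bolt is part of the way.
- work_box: Grey plated sheet-metal box, 140 x 67 x 64 mm, standing loose in the nest, 0.22 kg; origin at the centre of its underside, at (33, 80, 10) in the nest's frame.
- drill_jig: Aluminium drill jig, 60 x 110 x 33 mm, loose, left of the nest. Leave it. Origin at the centre of its underside.
- oil_bottle: Oil bottle with a yellow spout, 51 mm diameter, 144 mm tall, loose, right of the bolt. Leave it. Origin at the centre of its underside.
- screwdriver: Orange-handled screwdriver, 27 x 185 mm, lying loose before the nest, on the robot's side. Leave it. Origin at the centre of its underside.
There are look-alikes about, which are no part of the job. What is shaped like the oil_bottle but purple is not meant.

How it is judged:
By the outcome, as a careful person would: the job done as asked, in the order asked, and still so for the second after the job is handed in, with the robot touching nothing.
It also fails if it takes over 35 s, if anything falls off the work surface, if the arm or the gripper's body presses on something with over 40 N, if the wrist force passes 120 N, or if a joint passes its speed limit or range.

## Robot

A 6-joint arm with a two-finger parallel gripper is mounted at the origin on the work surface; the furniture and walls round the work are solid. World frame = base frame: x ahead of the robot, y to its left, z up, the work surface at z = 0. Lengths are in mm, angles in rad, forces in N, time in s.
With the tool pointing down it reaches from about 300 to 775 mm from the base axis. Payload 14.6 kg.
Tool frame: the origin (TCP) lies midway between the tips of the shut fingers; the grasp point (between the pads) lies 19 mm behind it; x points along the fingers, z is the direction in which the jaws open and shut, and the axes are right-handed (so a half turn about x gives the same grasp; the last joint's range is limited). The gripper opens to 94 mm and grips with 3 to 60 N. Pads are 16 mm wide; open, the fingers measure 119 mm over their backs; the gripper's body (75 mm by 177 mm) begins 78 mm behind the grasp point.
Start: joints at [1.212, 0.3, 1.521, -0, 1.321, -0.067], TCP at [158.22, 526.741, 205.446] pointing down, gripper open.
Joint ranges: [-3.03, 3.03], [-0.79, 2.21], [0.23, 2.52], [-1.04, 4.18], [0, 3.07], [-2.55, 2.55]. Speed limits (rad/s): [2.22, 2.22, 2.57, 3.14, 3.14, 3.14].

## Interface

Orientations are given as [roll, pitch, yaw] about the fixed x, y, z axes, in that order (R = Rz(yaw) Ry(pitch) Rx(roll)).
In Python, from cell import * gives the robot as it stands.
- The arm moves only by the tool play_rows, never from a script. Its argument "motion" is one flat list of numbers, 7 for each row, row after row: the turn, a rotation vector about the tool's x, y, z in rad, then the shift along the tool's x, y, z in m, then the closure, from -1 (fully open) to 1 (shut), so that 0 is half open. In form: [rx, ry, rz, x, y, z, fingers, rx, ry, rz, x, y, z, fingers, ...]. A call has 1 to 20 rows; each row shifts and turns the pose as measured when the row begins, along the tool's axes as they then stand; what a row does not reach is not made up. A row lasts 1/10 s, in which the tool goes at most 50 mm and 8.59 degrees, less where a joint would pass 70% of its speed; a pose out of reach is approached as far as the arm can. A call with a gripper value outside its range is refused whole. The fingers move at their own pace and stop on an object; "newtons" is the grip in N (left out, the last holds). Time passes only in rows, so rows that do not move let the fingers close. It gives the time, the measured TCP pose, the force and the opening at its end, in the units of the state.
- read_state(): the state, without advancing time (a new reading comes with each control period).
- camera(name): name is "side" or "top"; returns (picture, depth): 480x640x3 uint8, blue, green, red; 480x640 float32, mm along the optical axis (not along the pixel's ray), 0 where there is no reading.
- camera_params(name): a dict with "fx", "fy", "cx", "cy" (pixels), "T" (4x4, takes a point from camera to world coordinates). Camera axes: x right, y down, z forward; pixel columns grow to the right and rows downward; lengths in mm; the calibration is good to about 2 mm. A picture is of the moment at which its call begins. camera_params takes no time and is no camera call.
- sign_off(): hands the job in, once; it reports no verdict.
Trained networks look in the newest picture that a camera, given by its name, has taken for a name from the list of things; names that differ only in an ending like _2 or _b are one class to them, and where a whole thing is asked for, a point or a joint stands for the part that bears it (a point fixed in the world has none). Each returns a list of dicts, best first, with "conf" (0 to 1); they miss things now and then, are a little off and sometimes report something else, mostly with a low value. They report only what shows in the picture. A call takes as long as a camera call. They do not tell look-alikes from the thing itself.
- masks_of(camera, name): "region" (480x640 bool, what is visible of it).
- place_of(camera, name): "at" ([x, y, z] in mm, in the coordinates of the camera as it stood for that picture, good to about 4 mm: a listed point, or the origin of a listed thing).
The state is a dict: "clock": time; "joints": joint angles; "qd": joint speeds; "effort": joint torques, N m; "eef_pos": TCP position; "eef_rot": TCP orientation; "wrist_force": force on the tool from outside, world axes, zero at the start; "moment": the same for the moment, N m; "finger_gap": finger opening in mm.
Only numpy, scipy, OpenCV 4.12 (cv2) and the standard library are available. Lean on these libraries where they do the work, as an engineer would, in place of code of your own. Each camera call takes 0.05 s, during which the arm holds its last target.

## Working session

There is one attempt and no reset: what is moved stays moved. The work goes in short steps, Python scripts to look and compute and a tool call to move; the robot and the scene stay as the last step left them, time stands still between calls to the robot, and variables do not carry over. Pictures are saved under pics/ and viewed, and the job is handed in when it is done.

Besides the shell and the picture viewer there is one more tool, called after "Call:" as a command line: name --argument value ..., lists and objects as JSON in quotes. play_rows: Moves the arm, as the interface text tells. Its arguments: {"type":"object","properties":{"motion":{"type":"array","items":{"type":"number"}},"newtons":{"type":"number"}},"required":["motion"]}

```bash
mkdir -p pics; ls; python3 - <<'E'
from cell import *
import cv2
s=read_state();print(s)
for n in("side","top"):
    p,d=camera(n);cv2.imwrite(f"pics/{n}0.png",p);print(n,camera_params(n))
    for k in("nest","bolt_grip","catch_top","work_box"):
        import numpy as np
        T=np.array(camera_params(n)["T"])
        for r in place_of(n,k)[:3]:
            a=np.r_[r["at"],1];print(k,round(r["conf"],2),(T@a)[:3].round(1))
E
```

```text
pics
{'clock': 0.0, 'joints': array([ 1.21239784e+00,  3.00476064e-01,  1.52158763e+00, -4.50718905e-05,
        1.32072833e+00, -6.66090677e-02]), 'qd': array([-0.00139458,  0.00133205, -0.00043724,  0.00078585, -0.00076112,
        0.00024804]), 'effort': array([ 8.42059144e-04, -5.31795073e+01, -3.52744532e+01,  7.08994735e-02,
        2.43010547e-02, -7.59577097e-05]), 'eef_pos': array([158.13900621, 526.48859698, 204.8808491 ]), 'eef_rot': array([ 3.11136719,  1.56959617, -1.89280003]), 'wrist_force': array([-0.19230966,  0.20383294,  0.23388568]), 'moment': array([-0.01860456,  0.00904056,  0.0651065 ]), 'finger_gap': 94.50941524867864}
side {'fx': 571.8910182678078, 'fy': 571.8910182678078, 'cx': 319.64175894763696, 'cy': 241.93652405569406, 'T': array([[-9.95435313e-01, -4.65398509e-02,  8.33221446e-02,
         4.27681685e+02],
       [-9.38399373e-02,  6.36413069e-01, -7.65619012e-01,
         1.05104984e+03],
       [-1.73955070e-02, -7.69943146e-01, -6.37875339e-01,
         8.17008379e+02],
       [ 0.00000000e+00,  0.00000000e+00,  0.00000000e+00,
         1.00000000e+0
[... 162 characters left out ...]
 59.6   2.7]
work_box 0.63 [ 527.5 -190.     2.1]
work_box 0.62 [606.6 136.6  14.4]
top {'fx': 529.9238252840875, 'fy': 529.9238252840875, 'cx': 316.47007182189816, 'cy': 240.44348532648695, 'T': array([[ 1.90031842e-02, -9.95784710e-01,  8.97312157e-02,
         4.34232889e+02],
       [-9.99811230e-01, -1.92896680e-02, -2.32649811e-03,
         1.42467025e+02],
       [ 4.04757660e-03, -8.96700663e-02, -9.95963301e-01,
         1.02656762e+03],
       [ 0.00000000e+00,  0.00000000e+00,  0.00000000e+00,
         1.00000000e+00]])}
nest 0.9 [562.7  58.9  -2.2]
nest 0.18 [608.1 128.5   6.1]
bolt_grip 0.84 [508.4 -21.6  64.8]
catch_top 0.71 [553.8 -19.1  60.9]
work_box 0.88 [608.8 128.4   7.4]
```

View pics/top0.png

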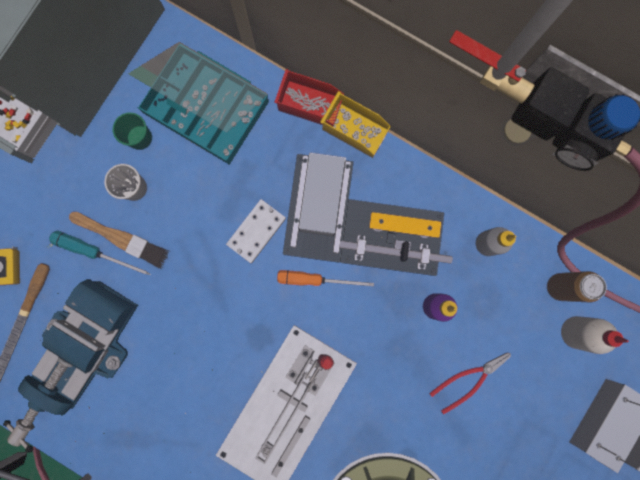

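View pics/side0.png

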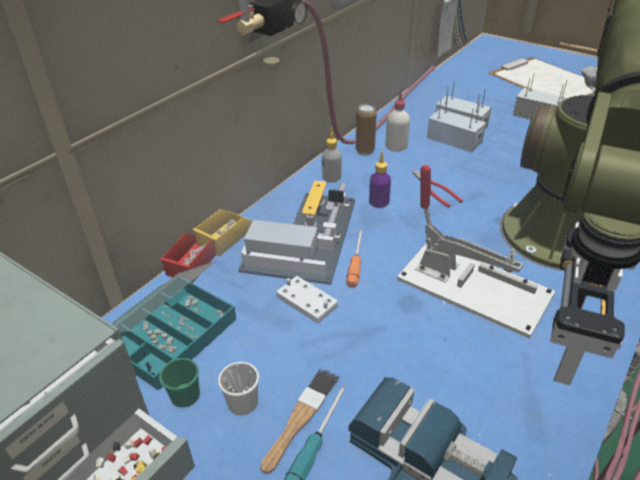

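```bash
cat > h.py <<'E'
from cell import *
import cv2,numpy as np
from scipy.spatial.transform import Rotation as Ro
def cloud(n):
    p,d=camera(n);c=camera_params(n);T=np.array(c["T"])
    v,u=np.mgrid[:480,:640]
    P=np.stack([(u-c["cx"])/c["fx"]*d,(v-c["cy"])/c["fy"]*d,d],-1)
    W=P@T[:3,:3].T+T[:3,3];W[d==0]=np.nan
    return p,d,W
E
python3 - <<'E'
from h import *
s=read_state();R=Ro.from_euler("xyz",s["eef_rot"]).as_matrix();print(R.round(3))
for n,box in(("top",(360,200,460,275)),("side",(295,175,360,245))):
    p,d,W=cloud(n);hsv=cv2.cvtColor(p,cv2.COLOR_BGR2HSV)
    m=np.zeros(d.shape,bool);m[box[1]:box[3],box[0]:box[2]]=1
    y=m&(hsv[...,0]>15)&(hsv[...,0]<32)&(hsv[...,1]>140)&(hsv[...,2]>90)
    k=m&(p.max(-1)<45)
    for nm,q in(("yel",y),("blk",k)):
        X=W[q];X=X[np.isfinite(X).all(1)];zm=np.median(X[:,2]);X2=X[(X[:,2]>45)]
        rect=cv2.minAreaRect(X2[:,:2].astype(np.float32))
        print(n,nm,q.sum(),len(X2),np.median(X2,0).round(1),X2.min(0).round(1),X2.max(0).round(1),rect)
    for k in("nest","oil_bottle","work_box"):
      for r in masks_of(n,k)[:3]:
        g=r["region"];X=W[g];X=X[np.isfinite(X).all(1)]
        print(k,round(r["conf"],2),np.argwhere(g).mean(0)[::-1].round(),X.min(0).round(),X.max(0).round(),cv2.minAreaRect(X[:,:2].astype(np.float32)))
    x0,y0,x1,y1=box
    cv2.imwrite(f"pics/crop_{n}.png",cv2.resize(p[y0-20:y1+20,x0-20:x1+20],None,fx=5,fy=5,interpolation=cv2.INTER_CUBIC))
E
```

```text
[[-0.    -0.958  0.288]
 [-0.     0.288  0.958]
 [-1.    -0.    -0.   ]]
top yel 1087 1081 [554.2 -21.9  59.3] [533.3 -87.   54.1] [576.4  42.6  65.3] ((554.194091796875, -22.047210693359375), (129.4462432861328, 29.948898315429688), 82.99571990966797)
top blk 4 4 [509.4 -16.1  73.8] [504.3 -16.6  69.6] [516.  -15.   81.3] ((510.1194763183594, -16.024120330810547), (0.42905762791633606, 11.880818367004395), 82.31509399414062)
nest 0.92 [367. 231.] [ 464. -114.   -4.] [695. 205.  82.] ((578.2095336914062, 36.73609924316406), (318.7492370605469, 199.56739807128906), 83.10287475585938)
oil_bottle 0.83 [495. 241.] [ 503. -242.   -2.] [ 559. -166.  145.] ((532.131591796875, -199.82447814941406), (50.0586051940918, 68.89962005615234), 29.161378860473633)
oil_bottle 0.69 [440. 307.] [ 380. -110.   -1.] [430. -64. 145.] ((404.58673095703125, -87.35069274902344), (49.675872802734375, 45.415489196777344), 3.9124960899353027)
work_box 0.65 [321. 195.] [534.  93.   5.] [691. 174.  80.] ((612.522216796875, 132.97650146484375), (70.07958984375, 151.14968872070312), 83.6966323852539)
side yel 192 189 [551.  -28.6  61.4] [536.4 -78.7  55.6] [568.   45.9  66.1] ((554.374755859375, -16.10509490966797), (123.26385498046875, 26.20308494567871), 83.060546875)
  return _methods._mean(a, axis=axis, dtype=dtype,
  ret = ret.dtype.type(ret / rcount)
  ret = um.true_divide(
Traceback (most recent call last):
ValueError: zero-size array to reduction operation minimum which has no identity
```

```bash
python3 - <<'E'
from h import *
p,d,W=cloud("top")
m=np.isfinite(W).all(2)&(W[...,2]>110)&(W[...,0]>100)&(W[...,0]<720)&(W[...,1]>-260)&(W[...,1]<600)
n,l,st,c=cv2.connectedComponentsWithStats(m.astype(np.uint8))
for i in range(1,n):
    if st[i,4]>8:
        X=W[l==i];print(c[i].round(),st[i,4],X.min(0).round(),X.max(0).round())
p2,d,W=cloud("side")
cv2.imwrite("pics/ct.png",cv2.resize(p[190:290,270:470],None,fx=4,fy=4,interpolation=cv2.INTER_CUBIC))
cv2.imwrite("pics/cs.png",cv2.resize(p2[160:300,230:400],None,fx=4,fy=4,interpolation=cv2.INTER_CUBIC))
E
```

```text
[557.  92.] 27343 [ 576. -260.  110.] [720.  -3. 608.]
[222. 125.] 156 [699. 288. 115.] [720. 335. 138.]
[638. 190.] 21 [ 559. -260.  372.] [ 569. -253.  387.]
[508. 238.] 153 [ 515. -205.  110.] [ 540. -179.  145.]
[449. 308.] 160 [ 393. -102.  110.] [417. -77. 144.]
[324. 361.] 221 [300. 113. 110.] [336. 141. 243.]
[265. 453.] 38 [155. 214. 112.] [165. 222. 130.]
[ 12. 466.] 513 [163. 505. 203.] [193. 580. 323.]
[ 86. 477.] 51 [148. 467. 206.] [154. 479. 232.]
```

View pics/ct.png

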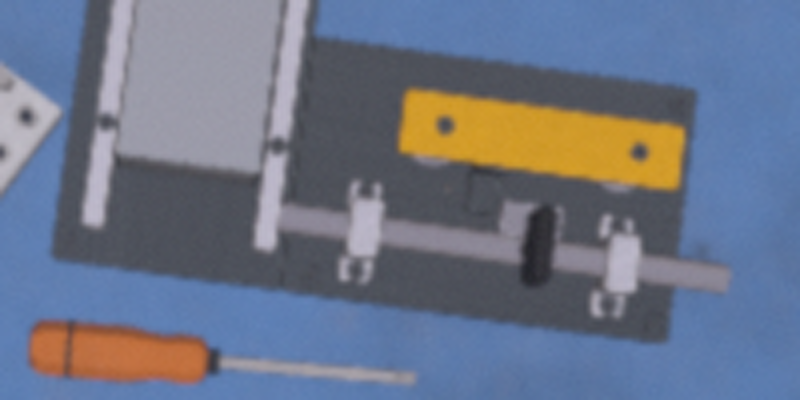

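View pics/cs.png

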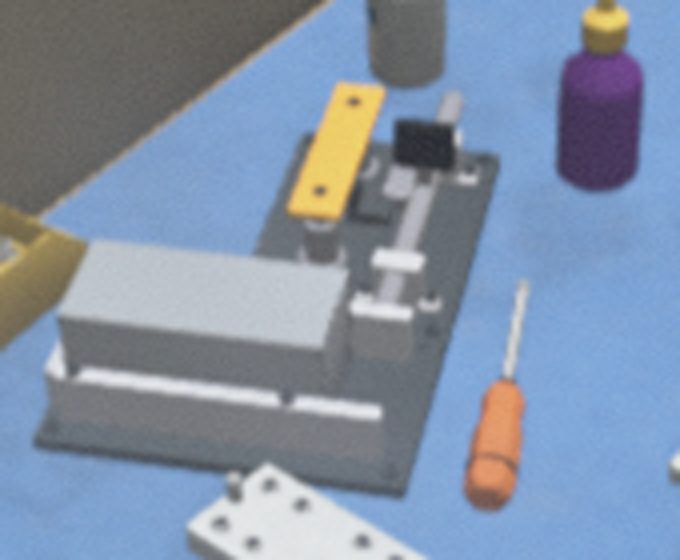

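```bash
python3 - <<'E'
from h import *
for k in range(16):
    a=np.radians(-130.7+5.02*k);print("0.088,0,0,0,%.3f,%.3f,0.2,"%(.043*np.sin(a),.043*np.cos(a)))
p,d,W=cloud("top")
m=np.isfinite(W).all(2)&(W[...,2]>90)&(W[...,0]<690)&(W[...,0]>450)&(abs(W[...,1]+50)<130)
print(m.sum(),np.argwhere(m).mean(0),W[m][:,0].min(),W[m][W[m][:,0]<690][::200].round())
E
```

```text
0.088,0,0,0,-0.033,-0.028,0.2,
0.088,0,0,0,-0.035,-0.025,0.2,
0.088,0,0,0,-0.037,-0.022,0.2,
0.088,0,0,0,-0.039,-0.019,0.2,
0.088,0,0,0,-0.040,-0.015,0.2,
0.088,0,0,0,-0.041,-0.012,0.2,
0.088,0,0,0,-0.042,-0.008,0.2,
0.088,0,0,0,-0.043,-0.004,0.2,
0.088,0,0,0,-0.043,-0.000,0.2,
0.088,0,0,0,-0.043,0.003,0.2,
0.088,0,0,0,-0.042,0.007,0.2,
0.088,0,0,0,-0.042,0.011,0.2,
0.088,0,0,0,-0.041,0.014,0.2,
0.088,0,0,0,-0.039,0.018,0.2,
0.088,0,0,0,-0.037,0.021,0.2,
0.088,0,0,0,-0.035,0.024,0.2,
17045 [ 90.9399824 565.1462599] 521.4216340442761 [[ 688.  -55.  586.]
 [ 688. -129.  583.]
 [ 681.  -57.  585.]
 [ 681.  -57.  578.]
 [ 683. -139.  572.]
 [ 676.  -64.  574.]
 [ 685. -135.  556.]
 [ 681. -139.  557.]
 [ 681. -142.  552.]
 [ 684. -136.  540.]
 [ 679.  -69.  542.]
 [ 673. -155.  553.]
 [ 682. -137.  527.]
 [ 687.  -55.  508.]
 [ 686. -133.  509.]
 [ 674. -151.  530.]
 [ 681.  -55.  503.]
 [ 688. -129.  487.]
 [ 688. -130.  482.]
 [ 688. -115.  478.]
 [ 680.  -56.  487.]
 [ 668. -165.  516.]
 [ 680. -140.  483.]
 [ 680.  -56.  475.]
 [ 671. -157.  499.]
 [ 683. -123.  464.]
 [ 662. -173.  
[... 545 characters left out ...]
 459.]
 [ 640.  -92.  441.]
 [ 624. -154.  488.]
 [ 632. -116.  458.]
 [ 619. -175.  495.]
 [ 628. -136.  459.]
 [ 643.  -91.  405.]
 [ 625. -147.  458.]
 [ 639.  -93.  406.]
 [ 622. -145.  460.]
 [ 655. -105.  345.]
 [ 619. -134.  457.]
 [ 689. -127.  223.]
 [ 621. -121.  438.]
 [ 607. -163.  484.]
 [ 633. -113.  387.]
 [ 611. -147.  458.]
 [ 682. -141.  210.]
 [ 622. -143.  407.]
 [ 602. -177.  474.]
 [ 659. -180.  271.]
 [ 687. -129.  157.]
 [ 605. -147.  443.]
 [ 629. -120.  346.]
 [ 683. -135.  142.]
 [ 597. -165.  451.]
 [ 597. -137.  441.]
 [ 664. -173.  183.]
 [ 668. -166.  156.]
 [ 665. -169.  152.]
 [ 593. -147.  420.]
 [ 663. -173.  127.]
 [ 583. -164.  434.]
 [ 577. -170.  431.]]
```

Call:
play_rows --motion '[0,0,0,-0.045,0,0,0.2,0.088,0,0,-0.045,-0.033,-0.028,0.2,0.088,0,0,0,-0.035,-0.025,0.2,0.088,0,0,0,-0.037,-0.022,0.2,0.088,0,0,0,-0.039,-0.019,0.2,0.088,0,0,0,-0.04,-0.015,0.2,0.088,0,0,0,-0.041,-0.012,0.2,0.088,0,0,0,-0.042,-0.008,0.2,0.088,0,0,0,-0.043,-0.004,0.2,0.088,0,0,0,-0.043,0,0.2,0.088,0,0,0,-0.043,0.003,0.2,0.088,0,0,0,-0.042,0.007,0.2,0.088,0,0,0,-0.042,0.011,0.2,0.088,0,0,0,-0.041,0.014,0.2]'

```text
clock: 2.3
eef_pos: [452.4, 39.4, 294.0]
eef_rot: [-0.025, 1.565, 0.072]
wrist_force: [0.2, 1.7, 0.6]
finger_gap: 37.3
```

```bash
cat > g.py <<'E'
import sys
from h import *
# target in nest frame x,y ; prints delta in tool frame
ex=np.array([.9925,-.122]);ey=np.array([.122,.9925])
C=np.array([554.2,-22.0])
s=read_state();R=Ro.from_euler("xyz",s["eef_rot"]).as_matrix()
e=s["eef_pos"];q=e[:2]-C
print("t",s["clock"],"eef",e.round(1),"nest",[(q@ex-2).round(1),(q@ey-80).round(1)],"F",s["wrist_force"].round(1),"gap",s["finger_gap"].round(1))
Rt=np.c_[[0,0,-1],np.r_[ey,0],np.r_[ex,0]]
# right-handed check
print("det",np.linalg.det(Rt).round(2),"rot(tool) ",Ro.from_matrix(R.T@Rt).as_rotvec().round(3))
if len(sys.argv)>2:
    x,y=float(sys.argv[1]),float(sys.argv[2]);t=C+(x+2)*ex+(y+80)*ey
    z=float(sys.argv[3]) if len(sys.argv)>3 else e[2]
    print("shift tool",(R.T@(np.r_[t,z]-e)).round(1),"target",t.round(1))
E
python3 g.py -27 -104 150
```

```text
Traceback (most recent call last):
  File "g.py", line 8, in <module>
    print("t",s["clock"],"eef",e.round(1),"nest",[(q@ex-2).round(1),(q@ey-80).round(1)],"F",s["wrist_force"].round(1),"gap",s["finger_gap"].round(1))
                                                                                                                            ^^^^^^^^^^^^^^^^^^^^^
AttributeError: 'float' object has no attribute 'round'
```

```bash
sed -i 's/s\["finger_gap"\].round(1)/round(s["finger_gap"],1)/' g.py; python3 g.py -27 -104 130
```

```text
t 2.3 eef [452.4  39.4 294. ] nest [np.float64(-110.5), np.float64(-31.5)] F [0.2 1.7 0.6] gap 37.3
det 1.0 rot(tool)  [ 0.22   0.006 -0.001]
shift tool [164.4 -88.9  64.7] target [526.5 -42.8]
```

Call:
play_rows --motion '[0.073,0.006,0,0.04,0,0,0.2,0.073,0,0,0.04,0,0,0.2,0.073,0,0,0.04,0,0,0.2,0,0,0,0.04,0,0,0.2]'

```text
clock: 2.7
eef_pos: [457.5, 33.7, 133.7]
eef_rot: [0.095, 1.56, -0.047]
wrist_force: [0.7, 0.1, -0.5]
finger_gap: 37.8
```

```bash
python3 g.py -27 -104 75
```

```text
t 2.7 eef [457.5  33.7 133.7] nest [np.float64(-104.8), np.float64(-36.5)] F [ 0.7  0.1 -0.5] gap 37.8
det 1.0 rot(tool)  [-0.02   0.011 -0.001]
shift tool [ 59.5 -66.   78.5] target [526.5 -42.8]
```

Call:
play_rows --motion '[-0.02,0.011,0,0,-0.022,0.026,0.2,0,0,0,0,-0.022,0.026,0.2,0,0,0,0,-0.022,0.026,0.2,0,0,0,0,0,0,0.2]'

```text
clock: 3.1
eef_pos: [524.9, -43.9, 126.8]
eef_rot: [3.091, 1.559, 2.97]
wrist_force: [-0.5, 0.1, -0.3]
finger_gap: 37.4
```

```bash
python3 g.py -27 -104 75; python3 - <<'E'
from h import *
p,d,W=cloud("top")
cv2.imwrite("pics/ct2.png",cv2.resize(p[190:290,330:480],None,fx=5,fy=5,interpolation=cv2.INTER_CUBIC))
p,d,W=cloud("side")
cv2.imwrite("pics/cs2.png",cv2.resize(p[60:260,250:450],None,fx=3,fy=3,interpolation=cv2.INTER_CUBIC))
E
```

```text
t 3.1 eef [524.9 -43.9 126.8] nest [np.float64(-28.4), np.float64(-105.3)] F [-0.5  0.1 -0.3] gap 37.4
det 1.0 rot(tool)  [ 0.002 -0.011 -0.001]
shift tool [51.8  1.3  2. ] target [526.5 -42.8]
```

View pics/ct2.png

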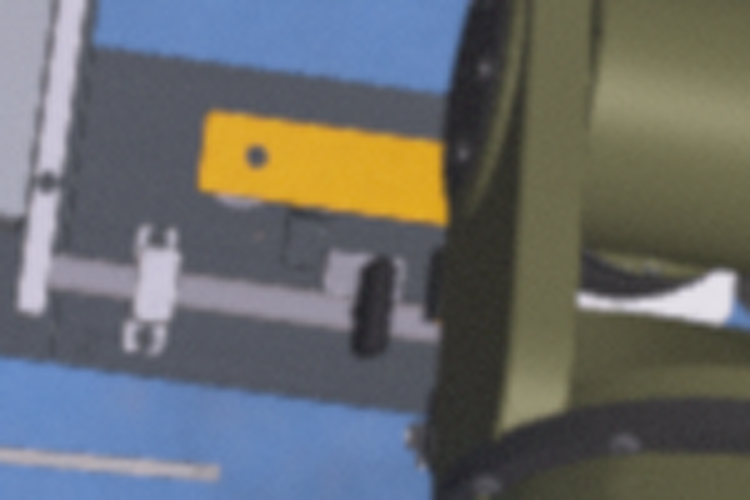

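View pics/cs2.png

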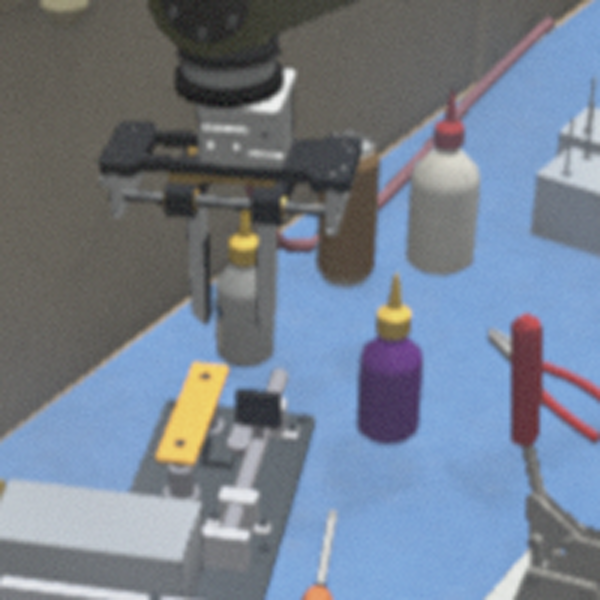

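Call:
play_rows --motion '[0,-0.011,0,0.025,0,0.002,0.2,0,0,0,0.022,0,0,0.2,0,0,0,0.01,0,0,0.2,0,0,0,0,0,0,0.2]'

```text
clock: 3.6
eef_pos: [523.8, -39.4, 69.7]
eef_rot: [0.761, 1.569, 0.644]
wrist_force: [0.4, -0.2, 0.4]
finger_gap: 37.5
```

```bash
python3 g.py -27 -105 50
```

```text
t 3.6 eef [523.8 -39.4  69.7] nest [np.float64(-30.0), np.float64(-101.0)] F [ 0.4 -0.2  0.4] gap 37.5
det 1.0 rot(tool)  [ 0.005  0.001 -0.001]
shift tool [19.7 -4.   3. ] target [526.3 -43.8]
```

Call:
play_rows --motion '[0,0,0,0,-0.004,0.003,0.2,0,0,0,0.007,0,0,0.2,0,0,0,0.003,0,0,0.2,0,0,0,0.003,0,0,0.2,0,0,0,0,0,0,0.2]'

```text
clock: 4.1
eef_pos: [527.8, -43.7, 58.9]
eef_rot: [0.196, 1.565, 0.08]
wrist_force: [-2.0, 0.5, 3.5]
finger_gap: 37.5
```

```bash
python3 g.py -27 -105 49
```

```text
t 4.1 eef [527.8 -43.7  58.9] nest [np.float64(-25.6), np.float64(-104.7)] F [-2.   0.5  3.5] gap 37.5
det 1.0 rot(tool)  [ 0.006  0.006 -0.001]
shift tool [ 9.9 -0.3 -1.5] target [526.3 -43.8]
```

Call:
play_rows --motion '[0,0,0,0.003,0,-0.001,0.2,0,0,0,0.003,0,0,0.2,0,0,0,0.0025,0,0,0.2,0,0,0,0,0,0,0.2]'

```text
clock: 4.5
eef_pos: [527.6, -43.7, 51.0]
eef_rot: [0.119, 1.563, 0.003]
wrist_force: [-0.9, 0.1, 5.0]
finger_gap: 37.6
```

```bash
python3 g.py -27 -105 49.5
```

```text
t 4.5 eef [527.6 -43.7  51. ] nest [np.float64(-25.7), np.float64(-104.7)] F [-0.9  0.1  5. ] gap 37.6
det 1.0 rot(tool)  [ 0.006  0.008 -0.001]
shift tool [ 1.5 -0.3 -1.3] target [526.3 -43.8]
```

Call:
play_rows --motion '[0,0.004,0,0.0015,0,-0.001,0.2,0,0,0,0,0,0,0.2,0,0,0,0,0,0,0.2]'

```text
clock: 4.8
eef_pos: [527.5, -43.6, 50.1]
eef_rot: [0.152, 1.564, 0.036]
wrist_force: [-3.4, 1.1, 5.1]
finger_gap: 37.6
```

```bash
python3 g.py -27 -105 49.5;python3 - <<'E'
from h import *
p,d,W=cloud("side")
cv2.imwrite("pics/cs3.png",cv2.resize(p[130:260,270:400],None,fx=4.5,fy=4.5,interpolation=cv2.INTER_CUBIC))
hsv=cv2.cvtColor(p,cv2.COLOR_BGR2HSV);m=np.zeros(d.shape,bool);m[175:245,295:335]=1
y=m&(hsv[...,0]>15)&(hsv[...,0]<32)&(hsv[...,1]>140)&(hsv[...,2]>90)
print(np.nanmedian(W[y],0))
E
```

```text
t 4.8 eef [527.5 -43.6  50.1] nest [np.float64(-25.8), np.float64(-104.7)] F [-3.4  1.1  5.1] gap 37.6
det 1.0 rot(tool)  [ 0.006  0.006 -0.001]
shift tool [ 0.6 -0.2 -1.2] target [526.3 -43.8]
[546.38084165 -25.73104582  51.31798059]
```

View pics/cs3.png

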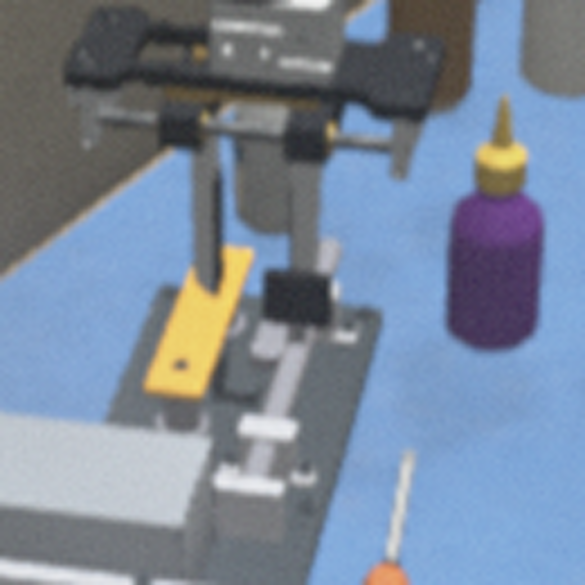

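Call:
play_rows --motion '[0,0,0,0.001,0.003,0,0.2,0,0,0,0.0003,0.004,0,0.2,0,0,0,0.0003,0.004,0,0.2,0,0,0,0.0003,0.004,0,0.2]'

```text
clock: 5.25
eef_pos: [529.8, -31.0, 49.2]
eef_rot: [-0.314, 1.562, -0.431]
wrist_force: [-1.8, -5.9, 6.4]
finger_gap: 37.5
```

```bash
python3 g.py -26 -48 49.5
```

```text
t 5.25 eef [529.8 -31.   49.2] nest [np.float64(-25.1), np.float64(-91.9)] F [-1.8 -5.9  6.4] gap 37.5
det 1.0 rot(tool)  [0.005 0.008 0.003]
shift tool [-0.4 43.9 -0.7] target [534.3  12.7]
```

Call:
play_rows --motion '[0,0.003,0,0.0003,0.004,0,0.2,0,0,0,0.0002,0.004,0,0.2,0,0,0,0.0002,0.004,0,0.2]'

```text
clock: 5.55
eef_pos: [531.3, -21.0, 49.1]
eef_rot: [-0.862, 1.562, -0.979]
wrist_force: [-2.0, -6.9, 6.2]
finger_gap: 37.5
```

```bash
python3 g.py -26 -48 49.5
```

```text
t 5.55 eef [531.3 -21.   49.1] nest [np.float64(-24.9), np.float64(-81.9)] F [-2.  -6.9  6.2] gap 37.5
det 1.0 rot(tool)  [0.005 0.006 0.007]
shift tool [-0.7 33.9 -0.9] target [534.3  12.7]
```

Moving freely past the tooth. Continue.

Call:
play_rows --motion '[0,0.003,-0.004,0.0001,0.005,-0.0005,0.2,0,0,0,0.0001,0.005,0,0.2,0,0,0,0.0001,0.005,0,0.2,0,0,0,0.0001,0.005,0,0.2,0,0,0,0.0001,0.005,0,0.2]'

```text
clock: 6.05
eef_pos: [533.8, 0.5, 49.2]
eef_rot: [-1.378, 1.553, -1.496]
wrist_force: [-2.8, -5.9, 6.1]
finger_gap: 37.6
```

```bash
python3 g.py -26 -48 49.5
```

```text
t 6.05 eef [5.338e+02 5.000e-01 4.920e+01] nest [np.float64(-25.0), np.float64(-60.2)] F [-2.8 -5.9  6.1] gap 37.6
det 1.0 rot(tool)  [0.004 0.003 0.017]
shift tool [-0.5 12.2 -1. ] target [534.3  12.7]
```

Call:
play_rows --motion '[0,0,0.008,0.0001,0.004,-0.0005,0.2,0,0,0.006,0.0001,0.003,0,0.2,0,0,0,0.0001,0.003,0,0.2]'

```text
clock: 6.35
eef_pos: [534.7, 8.7, 49.2]
eef_rot: [-0.986, 1.563, -1.104]
wrist_force: [-3.2, -6.1, 5.9]
finger_gap: 37.5
```

```bash
python3 g.py -26 -48 49.5
```

```text
t 6.35 eef [534.7   8.7  49.2] nest [np.float64(-25.1), np.float64(-51.9)] F [-3.2 -6.1  5.9] gap 37.5
det 1.0 rot(tool)  [0.005 0.004 0.006]
shift tool [-0.4  3.9 -0.9] target [534.3  12.7]
```

Call:
play_rows --motion '[0,0,0.003,0.0001,0.0025,0,0.2,0,0,0,0.0001,0.002,0,0.2]'

```text
clock: 6.55
eef_pos: [535.1, 11.8, 49.2]
eef_rot: [-0.973, 1.564, -1.091]
wrist_force: [-4.1, -14.1, 7.4]
finger_gap: 37.6
```

```bash
python3 g.py -26 -48 49.5
```

```text
t 6.55 eef [535.1  11.8  49.2] nest [np.float64(-25.1), np.float64(-48.8)] F [ -4.1 -14.1   7.4] gap 37.6
det 1.0 rot(tool)  [0.005 0.004 0.006]
shift tool [-0.3  0.8 -0.9] target [534.3  12.7]
```

```bash
python3 g.py; python3 - <<'E'
from h import *
p,d,W=cloud("side")
cv2.imwrite("pics/cs4.png",cv2.resize(p[130:260,270:400],None,fx=4.5,fy=4.5,interpolation=cv2.INTER_CUBIC))
T=np.array(camera_params("side")["T"])
for r in place_of("side","bolt_grip")[:2]: print(r["conf"],T@np.r_[r["at"],1])
E
```

```text
t 6.55 eef [535.1  11.8  49.2] nest [np.float64(-25.1), np.float64(-48.8)] F [ -4.1 -14.1   7.4] gap 37.6
det 1.0 rot(tool)  [0.005 0.004 0.006]
0.72 [510.39458996  33.24190594  62.5426526    1.        ]
```

View pics/cs4.png

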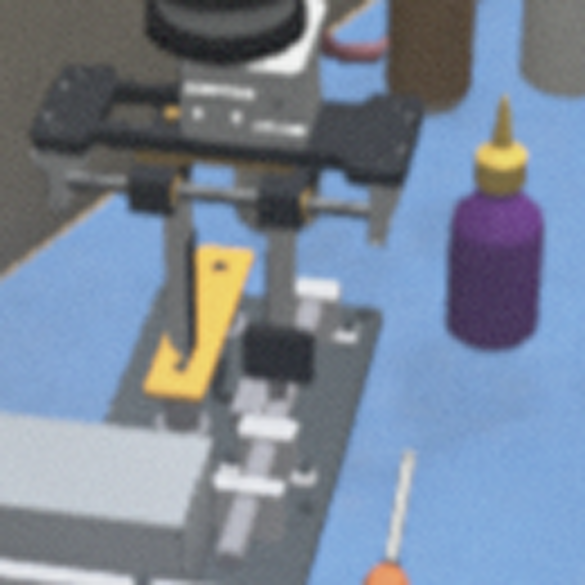

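Call:
play_rows --motion '[0,0,0,0.0001,-0.002,0,0.2,0,0,0,0,-0.002,0,0.2,0,0,0,-0.003,0,0,0.2,0,0,0,-0.004,0,0,0.2,0,0,0,-0.005,0,0,0.2,0,0,0,-0.01,0,0,0.2]'

```text
clock: 7.25
eef_pos: [534.2, 8.2, 71.8]
eef_rot: [-1.137, 1.565, -1.254]
wrist_force: [-0.7, 0.4, 0.3]
finger_gap: 38.2
```

```bash
python3 g.py
```

```text
t 7.25 eef [534.2   8.2  71.8] nest [np.float64(-25.5), np.float64(-52.4)] F [-0.7  0.4  0.3] gap 38.2
det 1.0 rot(tool)  [0.005 0.003 0.005]
```

Call:
play_rows --motion '[0,0,0,-0.02,-0.001,0,0.2,0,0,0,-0.03,0,0,0.2,0,0,0,-0.03,0,0,0.2,0,0,0,-0.03,0,0,0.2,0,0,0,0,0,0,0.2]'

```text
clock: 7.75
eef_pos: [532.6, 8.1, 188.6]
eef_rot: [-1.537, 1.565, -1.654]
wrist_force: [0.3, -0.7, 0.4]
finger_gap: 37.6
```

```bash
python3 g.py; python3 - <<'E'
from h import *
p,d,W=cloud("side")
cv2.imwrite("pics/cs5.png",cv2.resize(p[130:310,220:400],None,fx=3.3,fy=3.3,interpolation=cv2.INTER_CUBIC))
hsv=cv2.cvtColor(p,cv2.COLOR_BGR2HSV);m=np.zeros(d.shape,bool);m[175:245,295:335]=1
y=m&(hsv[...,0]>15)&(hsv[...,0]<32)&(hsv[...,1]>140)&(hsv[...,2]>90)
print(np.nanmedian(W[y],0))
T=np.array(camera_params("side")["T"])
for k in("bolt_grip","catch_top","work_box"):
  for r in place_of("side",k)[:2]: print(k,r["conf"],T@np.r_[r["at"],1])
p,d,W=cloud("top")
cv2.imwrite("pics/ct5.png",p)
E
```

```text
t 7.75 eef [532.6   8.1 188.6] nest [np.float64(-27.1), np.float64(-52.8)] F [ 0.3 -0.7  0.4] gap 37.6
det 1.0 rot(tool)  [0.005 0.    0.006]
[552.47974598 -32.03279962  61.40331176]
bolt_grip 0.82 [510.52662826  31.54847018  64.12215924   1.        ]
bolt_grip 0.36 [449.24824312 123.89906163  -2.99317265   1.        ]
catch_top 0.65 [557.93512697 -22.41441006  62.49987494   1.        ]
work_box 0.7 [605.89062505 133.70986669  11.49310663   1.        ]
```

View pics/cs5.png

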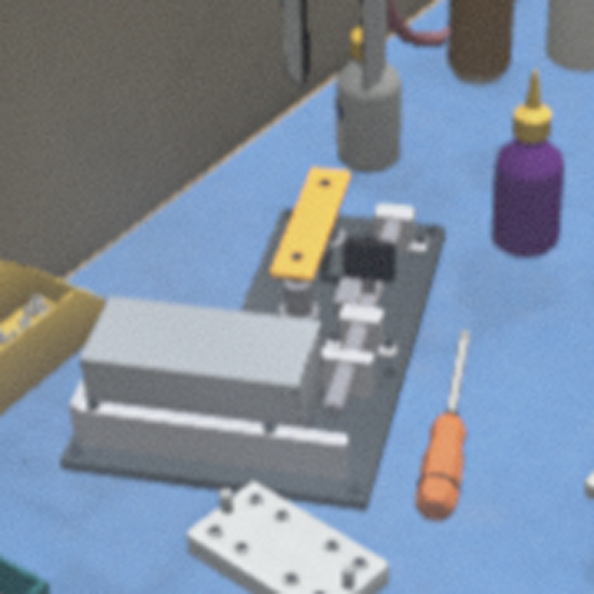

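View pics/ct5.png

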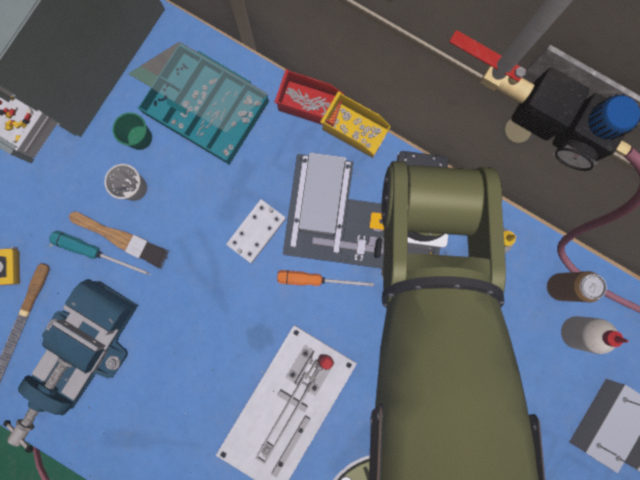

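```bash
python3 -c "
from cell import *
print(sign_off())"
```

```text
the job is handed in; nothing more can be done
None
```

The box is bolted in its nest and I've handed the job in. With vertical fingertips set 50 mm apart, one held the yellow bar about 10–11 mm down. The other pushed the black grip until it met the hard stop, where the sideways force rose from about 6 N to 14 N. I then backed the fingertip off the grip, let the bar spring up, and lifted clear.

Last checks, at 7.75 s on the clock:
- **Bar:** its top is back at z 61.4 mm, the same height as at the start.
- **Bolt:** the grip sits about 48–50 mm further along +y than at the start. The network that locates it is only good to about 4 mm, so the hard-stop force is the better evidence that it is home. I did not push on the bolt afterwards to test the lock. In the picture its nose crosses the mouth of the nest.
- **Box and loose things:** the box is still seated. In the last pictures the drill jig, oil bottle and screwdriver look unmoved. I judged the three loose things by eye and did not measure them; the oil bottle was partly hidden.
- **Gripper:** the wrist force is near zero and the fingers are clear of everything.

No check failed or disagreed.

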